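# Hold open the hardware chest whose cover may be caught

### The arm

A 6-joint arm with a two-finger parallel gripper is mounted at the origin on the work surface. World frame = base frame: x ahead of the robot, y to its left, z up, the work surface at z = 0. Lengths are in m, angles in rad, forces in N, time in s.
With the tool pointing down it reaches from about 0.275 to 0.85 m from the base axis. Payload 5.2 kg.
Tool frame: the origin (TCP) lies midway between the tips of the shut fingers; the grasp point (between the pads) lies 19 mm behind it; z points along the fingers, y is the direction in which the jaws open and shut (so a half turn about z gives the same grasp; the last joint's range is limited). The gripper opens to 85 mm and grips with 20 to 120 N. Pads are 22 mm wide; open, the fingers measure 114 mm over their backs; the gripper's body (76 mm by 85 mm) begins 54 mm behind the grasp point. The pads swing forward as they close: fully open they stand 13 mm farther back than shut.
Start: joints at [0.911, 0.259, 1.535, -0, 1.348, -0.203], TCP at [0.243, 0.494, 0.231] pointing down, gripper open.
Joint ranges: [-3.14, 3.14], [-0.91, 2.08], [0.19, 2.58], [-1.22, 4.36], [0.22, 2.71], [-3.12, 3.12]. Speed limits (rad/s): [2.57, 2.57, 3.14, 3.14, 3.14, 3.14].

### API

Orientations are given as a unit quaternion [x, y, z, w].
In Python, from rig import arm gives the robot as it stands.
- The arm moves only by the tool drive_tool, never from a script. Its argument "plan" is a list of rows, each an object of numbers: "dx", "dy", "dz": the shift along the tool's x, y, z in units of 0.05 m (1.0 is 0.05 m); "wx", "wy", "wz": the turn, a rotation vector about the tool's x, y, z in units of 90 degrees (1.0 is 90 degrees). In form: [{"dx": .., "dy": .., "dz": .., "wx": .., "wy": .., "wz": ..}, ...]. A call has 1 to 12 rows; each row shifts and turns the commanded pose from where the row before left it, along the tool's axes as they then stand; what a row does not reach is not made up. A row lasts 1/12 s, in which the tool goes at most 41.7 mm and 7.16 degrees, less where a joint would pass 70% of its speed; a pose out of reach is approached as far as the arm can. A call with a number of a shift or a turn outside -1 to 1 is refused whole. A call with a gripper value outside its range is refused whole. "jaw" is the gripper's target within -1 to 1 (shut at 1, half-way at 0, fully open at -1), set as the call begins (left out, the last holds). The fingers move at their own pace and stop on an object; the grip force is fixed at half the most. Time passes only in rows, so rows that do not move let the fingers close. It gives the time, the measured TCP pose, the force and the opening at its end, in the units of the state.
- arm.get_state(): the state, without advancing time (a new reading comes with each control period).
- arm.camera(name): name is "scene" or "side" or "wrist"; returns the picture (400x640x3 uint8, red, green, blue); there is no depth.
- arm.get_calibration(name): a dict with "camera_matrix" (3x3 intrinsics, pixels), "origin" and "orientation" of the camera in the world. Camera axes: x right, y up, looking along -z (the intrinsics and any distortion apply to the point x, -y, -z); pixel columns grow to the right and rows downward; lengths in m; the calibration is good to about 2 mm. The wrist camera is an equidistant fisheye: a pixel r from the principal point sees the ray r / f radians off the axis. A picture is of the moment at which its call begins: read the wrist's pose just before it. get_calibration takes no time and is no camera call; for the wrist camera it gives the pose at the moment of the call.
- arm.job_done(): hands the job in, once; it reports no verdict.
The state is a dict: "time": time; "joint_positions": joint angles; "joint_velocities": joint speeds; "joint_efforts": joint torques, N m; "tcp_pos": TCP position; "tool_rot": TCP orientation; "force": force on the tool from outside, world axes, zero at the start; "torque": the same for the moment, N m; "grip_width": opening from 0.0 (shut) to 1.0 (fully open).
Only numpy, scipy, OpenCV 4.12 (cv2) and the standard library are available. Lean on these libraries where they do the work, as an engineer would, in place of code of your own. Each camera call takes 0.05 s, during which the arm holds its last target.

### The job

Hold the yellow cover of the blue hardware chest open so that a workmate can take hinges out: first, before moving the red release, tug the cover up by its bar to learn whether its hidden catch is caught; if it is, slide the release away from the bar, right to the far end of its slot, before lifting. Raise the cover to about 45 degrees without ever letting it drop, and finish while still holding it there in the gripper, because it falls shut by itself; leave the glue bottle, tape roll and screwdriver where they are.

Things in the scene. Friction and masses are not known exactly. Their poses are not given: they have to be found in the camera images.
- chest: blue and grey steel chest, bolted down: 180 mm (x, front to back) by 280 mm (y) by 120 mm high; origin at the centre of its underside, z up, its front faces its own -x. Its part from y = -140 to +60 mm is an open compartment under the yellow cover; its part from y = +60 to +140 mm is a closed grey housing, 120 mm high, with the red release on top. A catch hidden inside may or may not hold the cover; nothing outside shows it, and the release stands at its start either way
- lid (a joint): angle of the yellow cover, rad: 0 shut, grows as its front edge rises, stop at 1.1. Hinge axis along the chest's y at the back edge (hinge). It weighs 0.35 to 0.7 kg and falls shut from any angle (lifting at the bar takes about 2 to 5 N). When caught it still has play: it rises about 0.05 rad (12 mm at the bar) and then stops hard; pulling harder does not free it
- hinge (a point): middle of the cover's hinge line, in the chest's frame at (90, -40, 123) mm; the axis is the chest's y axis
- bar (a point): middle of the cover's steel pull bar, a round bar 12 mm in diameter and 122 mm long, parallel to the chest's y, 50 mm in front of the chest's front face (its two arms join it 55 mm either side of this point). Cover shut: at (-140, -40, 135) mm in the chest's frame, 230 mm in front of and 12 mm above the hinge line; it moves with the cover. Can be pinched from above with one finger before and one behind it, and turns in the fingers
- release (a joint): travel of the red release, m: 0 at the start, 0.030 at the far end of its slot; it slides along the chest's +x (away from the bar's side), needs 2 to 6 N and stays where it is left. Pushed to the end (over 0.025) it frees the catch for good, provided that the cover is not being pulled up meanwhile
- knob (a point): centre of the red release's grip, a block 18 mm (x) by 26 mm (y) by 34 mm high that stands on the grey housing; at the start at (-20, 100, 138) mm in the chest's frame; its top is at 155 mm and the housing's top at 120 mm. Can be pinched from above or pushed
- glue: standing yellow glue bottle, 56 mm in diameter, 150 mm high, origin at the centre of its underside, to the chest's -y side; leave alone
- tape: blue tape roll lying flat, 100 mm across, 30 mm high, origin at the centre of its underside, to the chest's +y side; leave alone
- driver: orange-handled screwdriver, lying along its own x, handle to its -x, on the table beside the front corner of the grey housing; leave alone

How it is judged:
By the outcome, as a careful person would: the job done as asked, in the order asked, and still so for the second after the job is handed in, while the arm keeps its last pose, push and grip.
It also fails if it takes over 50 s, if anything falls off the work surface, if the arm or the gripper's body presses on something with over 40 N, if the wrist force passes 120 N, or if a joint passes its speed limit or range.

## Working session

There is one attempt and no reset: what is moved stays moved. The work goes in short steps, Python scripts to look and compute and a tool call to move; the robot and the scene stay as the last step left them, time stands still between calls to the robot, and variables do not carry over. Pictures are saved under pics/ and viewed, and the job is handed in when it is done.

Besides the shell and the picture viewer there is one more tool, called after "Emit:" as a command line: name --argument value ..., lists and objects as JSON in quotes. drive_tool: Moves the arm, as the interface text tells. Shifts and turns lie within -1 to 1; 1 stands for 0.05 m of shift or 90 degrees of turn. Its arguments: {"type":"object","properties":{"plan":{"type":"array"},"jaw":{"type":"number"}},"required":["plan"]}

```bash
ls; mkdir -p pics; python3 - <<'E'
from rig import arm
import cv2
print(arm.get_state())
for n in ("scene","side","wrist"):
    c=arm.get_calibration(n); print(n,c)
    cv2.imwrite(f"pics/{n}0.png",cv2.cvtColor(arm.camera(n),cv2.COLOR_RGB2BGR))
E
```

```text
pics
{'time': 0.0, 'joint_positions': array([ 9.11203729e-01,  2.59323347e-01,  1.53608284e+00,  1.92212050e-05,
        1.34799945e+00, -2.02805559e-01]), 'joint_velocities': array([-0.00048138,  0.00047904,  0.00011952, -0.00081815, -0.00115373,
        0.00031127]), 'joint_efforts': array([-1.71363481e-03, -4.46027184e+01, -2.90573573e+01, -4.00414292e-04,
        1.16814507e-02, -8.43852195e-05]), 'tcp_pos': array([0.24223358, 0.49319886, 0.23048537]), 'tool_rot': array([ 2.26415037e-01,  9.74030497e-01, -8.19599951e-04, -3.87391239e-04]), 'force': array([-0.38225632, -0.252417  ,  0.31774423]), 'torque': array([ 0.01442377, -0.00497358, -0.0292835 ]), 'grip_width': 1.000246407604569}
scene {'camera_matrix': array([[447.44104869,   0.        , 308.86447167],
       [  0.        , 447.44104869, 202.05882397],
       [  0.        ,   0.        ,   1.        ]]), 'origin': array([ 1.19523306, -0.03807391,  0.8096003 ]), 'orientation': array([0.26613275, 0.22127398, 0.6195052 , 0.70457398])}
side {'camera_matrix': array([[449.85592897,   0.        , 323.10900305],
       [  0.        , 449.85592897, 197.0920256 ],
       [  0.        ,   0.        ,   1.        ]]), 'origin': array([ 0.07743722, -0.4858676 ,  0.8223003 ]), 'orientation': array([ 0.36730922, -0.14995099, -0.34607064,  0.8501963 ])}
wrist {'camera_matrix': array([[309.70691629,   0.        , 316.82824164],
       [  0.        , 309.70691629, 200.4025189 ],
       [  0.        ,   0.        ,   1.        ]]), 'origin': array([0.1761691 , 0.52556912, 0.37235994]), 'orientation': array([-0.12687909, -0.07801187,  0.52299205,  0.83922295])}
```

View pics/scene0.png

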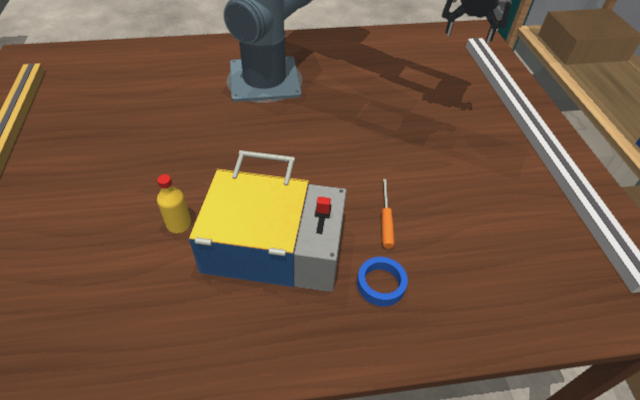

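View pics/side0.png

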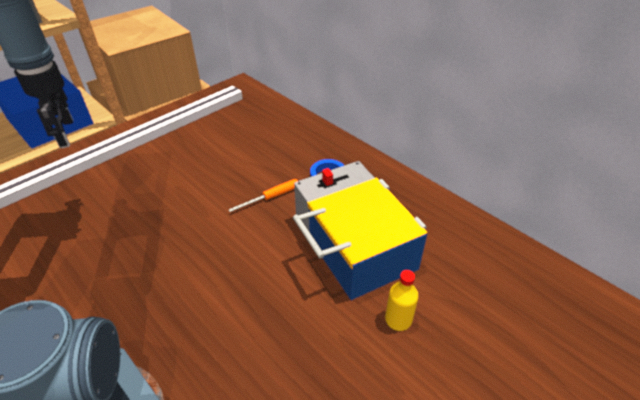

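View pics/wrist0.png

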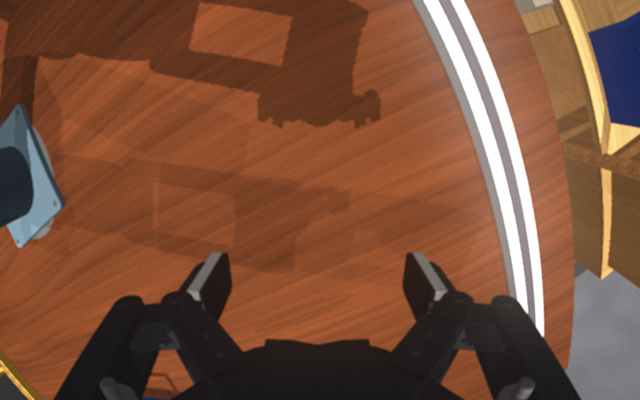

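```bash
cat > h.py <<'E'
from rig import arm
import cv2, numpy as np
from scipy.spatial.transform import Rotation as R
def ray(n,px):
    c=arm.get_calibration(n);K=c["camera_matrix"]
    p=np.linalg.inv(K)@[px[0],px[1],1.]
    return c["origin"],R.from_quat(c["orientation"]).apply([p[0],-p[1],-p[2]])
def plane(n,px,z):
    o,d=ray(n,px); return o+d*(z-o[2])/d[2]
def tri(pa,pb):
    o1,d1=ray("scene",pa);o2,d2=ray("side",pb)
    s=np.linalg.lstsq(np.c_[d1,-d2],o2-o1,rcond=None)[0]
    a=o1+d1*s[0];b=o2+d2*s[1]; return (a+b)/2,np.linalg.norm(a-b)
def proj(n,P):
    c=arm.get_calibration(n);q=R.from_quat(c["orientation"]).inv().apply(np.array(P)-c["origin"])
    u=c["camera_matrix"]@np.array([q[0],-q[1],-q[2]]);return u[:2]/u[2]
E
python3 - <<'E'
from h import *
for n,(x,y,w,h) in {"scene":(185,140,170,155),"side":(285,150,150,150)}.items():
    im=cv2.imread(f"pics/{n}0.png")
    cv2.imwrite(f"pics/{n}0z.png",cv2.resize(im[y:y+h,x:x+w],None,fx=4,fy=3.8 if 0 else 4,interpolation=cv2.INTER_CUBIC)[:600])
    hsv=cv2.cvtColor(im,cv2.COLOR_BGR2HSV)
    m=cv2.inRange(hsv,(24,150,120),(34,255,255))
    cs=sorted(cv2.findContours(m,0,2)[0],key=cv2.contourArea)[-1]
    ap=cv2.approxPolyDP(cs,4,True)[:,0]; print(n,"lid",ap.tolist())
    for p in ap: print(plane(n,p,.126).round(4))
    m=cv2.inRange(hsv,(0,170,80),(6,255,255))|cv2.inRange(hsv,(174,170,80),(180,255,255))
    for c in cv2.findContours(m,0,2)[0]:
        if cv2.contourArea(c)>20: print("red",cv2.boundingRect(c),cv2.moments(c)["m10"]/cv2.moments(c)["m00"],cv2.moments(c)["m01"]/cv2.moments(c)["m00"])
E
```

```text
scene lid [[217, 170], [190, 237], [291, 251], [306, 182], [290, 180], [284, 186], [281, 178], [242, 173], [232, 179], [232, 172]]
[ 0.5062 -0.1296  0.126 ]
[ 0.6772 -0.18    0.126 ]
[0.7317 0.0041 0.126 ]
[0.5632 0.0541 0.126 ]
[0.5536 0.0215 0.126 ]
[0.569  0.0074 0.126 ]
[0.5456 0.0034 0.126 ]
[ 0.5213 -0.0772  0.126 ]
[ 0.5364 -0.0986  0.126 ]
[ 0.5159 -0.0981  0.126 ]
red (317, 197, 13, 17) 323.1177052423343 205.1384767556874
red (157, 174, 15, 14) 163.9 180.46428571428572
side lid [[376, 178], [308, 202], [313, 209], [326, 209], [318, 217], [338, 244], [351, 242], [343, 250], [351, 263], [425, 232]]
[0.7306 0.0032 0.126 ]
[0.5596 0.0555 0.126 ]
[0.5523 0.0315 0.126 ]
[0.5728 0.0116 0.126 ]
[0.5432 0.0062 0.126 ]
[ 0.5193 -0.0774  0.126 ]
[ 0.5422 -0.0922  0.126 ]
[ 0.5152 -0.0955  0.126 ]
[ 0.5026 -0.1292  0.126 ]
[ 0.6729 -0.1812  0.126 ]
red (399, 270, 17, 15) 407.13736791546586 276.98078770413065
red (322, 169, 12, 17) 327.1955922865014 176.97107438016528
```

View pics/scene0z.png

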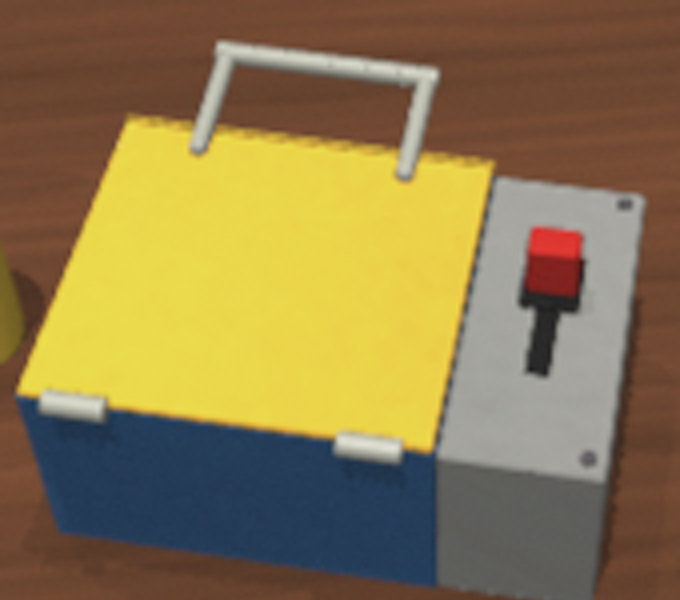

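View pics/side0z.png

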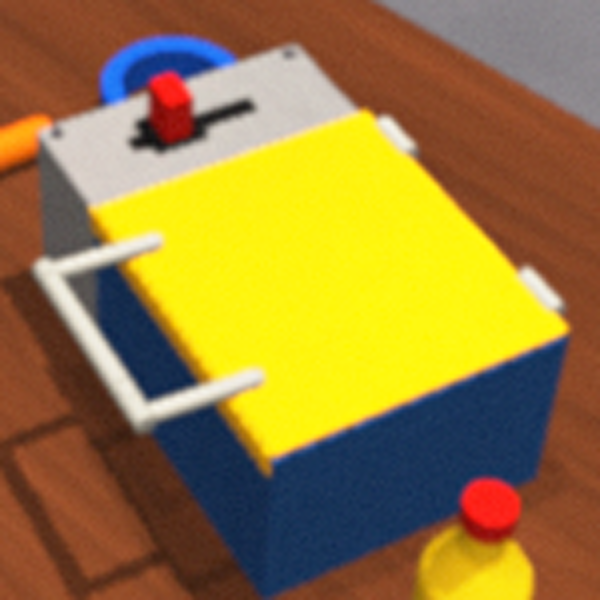

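```bash
python3 - <<'E'
from h import *
A=tri((240,152),(320.5,255)); B=tri((293.7,158.7),(295.5,216.5))
print(A,B,np.linalg.norm(A[0]-B[0]))
mid=(A[0]+B[0])/2; d=B[0]-A[0]; print("bar mid tri",mid,np.degrees(np.arctan2(-d[0],d[1])))
yaw=np.radians(-16.9);Rz=R.from_euler("z",yaw)
c0=np.array([.6180,-.0629,0]); 
O=c0-Rz.apply([0,-.04,0])
print("chest",O,"bar",O+Rz.apply([-.14,-.04,.135]),"knob",O+Rz.apply([-.02,.1,.138]),"hinge",O+Rz.apply([.09,-.04,.123]))
print("red tri",tri((323.1,205.1),(327.2,177)))
im={n:cv2.imread(f"pics/{n}0.png") for n in("scene","side")}
for n in im:
    for P in([-.14,-.095,.135],[-.14,.015,.135],[-.14,-.04,.135],[-.029,.087,.155],[-.011,.113,.155],[-.09,.14,.12],[.09,.14,.12],[.09,.14,0],[.09,-.14,0],[-.09,-.14,0]):
        u=proj(n,O+Rz.apply(P)); cv2.circle(im[n],tuple(int(round(v)) for v in u),1,(255,0,255),-1)
a=cv2.resize(im["scene"][140:295,185:355],None,fx=2.3,fy=2.3);b=cv2.resize(im["side"][150:300,285:435],(int(a.shape[0]),a.shape[0]))
cv2.imwrite("pics/chk.png",np.hstack([a,b]))
E
```

```text
(array([ 0.46777151, -0.07891344,  0.13655809]), np.float64(0.0009818035616346874)) (array([0.50275006, 0.03432457, 0.13670804]), np.float64(0.0020972707184092046)) 0.11851738012696134
bar mid tri [ 0.48526078 -0.02229444  0.13663306] -17.16560735350276
chest [ 0.62962809 -0.02462746  0.        ] bar [ 0.4840461  -0.02220169  0.135     ] knob [0.63956204 0.07686795 0.138     ] hinge [ 0.70411322 -0.0890632   0.123     ]
red tri (array([0.64037278, 0.07707334, 0.13822494]), np.float64(0.0013133014848188687))
```

View pics/chk.png

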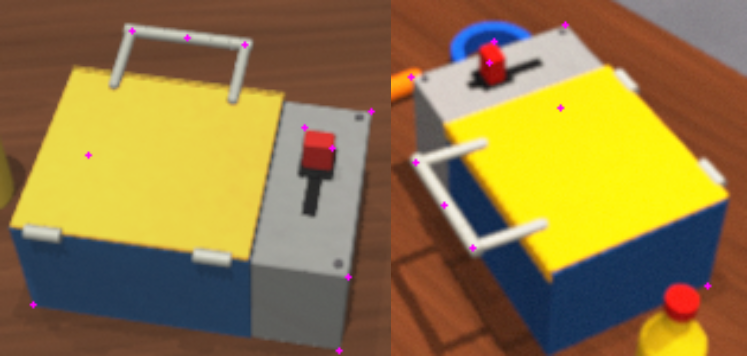

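Emit:
drive_tool --plan '[{"wz": 0.075},{"wz": 0.075},{"wz": 0.075},{"wz": 0.075},{"wz": 0.075},{"wz": 0.075},{"wz": 0.075},{"wz": 0.075},{"wz": 0.075},{"wz": 0.075},{"wz": 0.075},{"wz": 0.075}]' --jaw 0.0

```text
invalid input
```

```bash
cat >> h.py <<'E'
yaw=np.radians(-17.0);Rz=R.from_euler("z",yaw)
BAR=np.array([.4847,-.0222,.1355]); O=BAR-Rz.apply([-.14,-.04,.1355])
def show(target=None):
    s=arm.get_state();T=R.from_quat(s["tool_rot"])
    print("t",round(s["time"],2),"tcp",s["tcp_pos"].round(4),"F",s["force"].round(2),"grip",round(s["grip_width"],3),"j",s["joint_positions"].round(2))
    m=T.as_matrix();print("tool y yaw",np.degrees(np.arctan2(m[1,1],m[0,1])).round(2),"z",m[:,2].round(4))
    if target is not None: print("delta tool units",(T.inv().apply(np.array(target)-s["tcp_pos"])/.05).round(3))
    return s,T
E
python3 -c "
from h import *
show(BAR+[0,0,.08])"
```

```text
t 0.15 tcp [0.2423 0.4933 0.2307] F [ 0.25  0.49 -0.41] grip 0.999 j [ 0.91  0.26  1.54 -0.    1.35 -0.2 ]
tool y yaw 63.83 z [-9.0e-04 -1.1e-03 -1.0e+00]
delta tool units [-8.898 -7.115  0.311]
```

Emit:
drive_tool --plan '[{"dx": 0,"dy": 0,"dz": 0,"wx": 0,"wy": 0,"wz": 0.075},{"dx": 0,"dy": 0,"dz": 0,"wx": 0,"wy": 0,"wz": 0.075},{"dx": 0,"dy": 0,"dz": 0,"wx": 0,"wy": 0,"wz": 0.075},{"dx": 0,"dy": 0,"dz": 0,"wx": 0,"wy": 0,"wz": 0.075},{"dx": 0,"dy": 0,"dz": 0,"wx": 0,"wy": 0,"wz": 0.075},{"dx": 0,"dy": 0,"dz": 0,"wx": 0,"wy": 0,"wz": 0.075},{"dx": 0,"dy": 0,"dz": 0,"wx": 0,"wy": 0,"wz": 0.075},{"dx": 0,"dy": 0,"dz": 0,"wx": 0,"wy": 0,"wz": 0.075},{"dx": 0,"dy": 0,"dz": 0,"wx": 0,"wy": 0,"wz": 0.075},{"dx": 0,"dy": 0,"dz": 0,"wx": 0,"wy": 0,"wz": 0.075},{"dx": 0,"dy": 0,"dz": 0,"wx": 0,"wy": 0,"wz": 0.075},{"dx": 0,"dy": 0,"dz": 0,"wx": 0,"wy": 0,"wz": 0.075}]' --jaw 0.0

```text
time: 1.15
tcp_pos: [0.2424, 0.4934, 0.2309]
tool_rot: [0.806, 0.591, -0.0, 0.0]
force: [0.5, -0.1, -0.4]
grip_width: 0.5
```

```bash
python3 -c "
from h import *
show(BAR+[0,0,.08])"
```

```text
t 1.15 tcp [0.2424 0.4934 0.2309] F [ 0.55 -0.06 -0.38] grip 0.5 j [ 0.91  0.26  1.54 -0.    1.35  1.22]
tool y yaw -17.51 z [-5.e-04 -7.e-04 -1.e+00]
delta tool units [-8.376  7.723  0.313]
```

Emit:
drive_tool --plan '[{"dx": -0.2,"dy": 0.18,"dz": 0,"wx": 0,"wy": 0,"wz": -0.005},{"dx": -0.4,"dy": 0.37,"dz": 0,"wx": 0,"wy": 0,"wz": 0},{"dx": -0.5,"dy": 0.46,"dz": 0,"wx": 0,"wy": 0,"wz": 0},{"dx": -0.5,"dy": 0.46,"dz": 0,"wx": 0,"wy": 0,"wz": 0},{"dx": -0.5,"dy": 0.46,"dz": 0,"wx": 0,"wy": 0,"wz": 0},{"dx": -0.5,"dy": 0.46,"dz": 0,"wx": 0,"wy": 0,"wz": 0},{"dx": -0.5,"dy": 0.46,"dz": 0,"wx": 0,"wy": 0,"wz": 0},{"dx": -0.5,"dy": 0.46,"dz": 0,"wx": 0,"wy": 0,"wz": 0},{"dx": -0.5,"dy": 0.46,"dz": 0,"wx": 0,"wy": 0,"wz": 0},{"dx": -0.5,"dy": 0.46,"dz": 0,"wx": 0,"wy": 0,"wz": 0},{"dx": -0.5,"dy": 0.46,"dz": 0,"wx": 0,"wy": 0,"wz": 0},{"dx": -0.5,"dy": 0.46,"dz": 0,"wx": 0,"wy": 0,"wz": 0}]'

```text
time: 2.15
tcp_pos: [0.4087, 0.1497, 0.2313]
tool_rot: [0.802, 0.597, 0.0, -0.0]
force: [0.5, -0.8, 0.5]
grip_width: 0.5
```

Emit:
drive_tool --plan '[{"dx": -0.5,"dy": 0.46,"dz": 0,"wx": 0,"wy": 0,"wz": 0},{"dx": -0.5,"dy": 0.46,"dz": 0,"wx": 0,"wy": 0,"wz": 0},{"dx": -0.5,"dy": 0.46,"dz": 0,"wx": 0,"wy": 0,"wz": 0},{"dx": -0.5,"dy": 0.46,"dz": 0,"wx": 0,"wy": 0,"wz": 0},{"dx": -0.3,"dy": 0.3,"dz": 0,"wx": 0,"wy": 0,"wz": 0},{"dx": -0.2,"dy": 0.2,"dz": 0,"wx": 0,"wy": 0,"wz": 0},{"dx": -0.1,"dy": 0.1,"dz": 0,"wx": 0,"wy": 0,"wz": 0},{"dx": 0,"dy": 0,"dz": 0,"wx": 0,"wy": 0,"wz": 0}]'

```text
time: 2.82
tcp_pos: [0.4882, -0.009, 0.2309]
tool_rot: [0.803, 0.596, -0.0, -0.0]
force: [-0.3, 0.7, -0.2]
grip_width: 0.499
```

```bash
python3 -c "
from h import *
show(BAR+[0,0,-.019])
cv2.imwrite('pics/w1.png',cv2.cvtColor(arm.camera('wrist'),cv2.COLOR_RGB2BGR))
cv2.imwrite('pics/s1.png',cv2.cvtColor(arm.camera('side'),cv2.COLOR_RGB2BGR))"
```

```text
t 2.82 tcp [ 0.4882 -0.009   0.2309] F [-0.26  0.73 -0.2 ] grip 0.499 j [-0.25  0.15  1.68  0.    1.32  0.05]
tool y yaw -16.8 z [-7.e-04  2.e-04 -1.e+00]
delta tool units [-0.274  0.011  2.289]
```

View pics/w1.png

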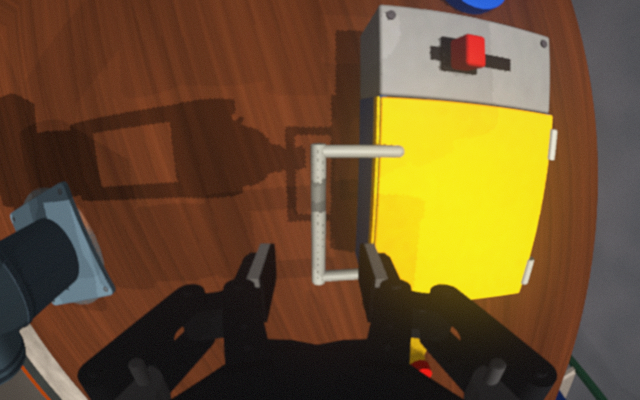

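View pics/s1.png

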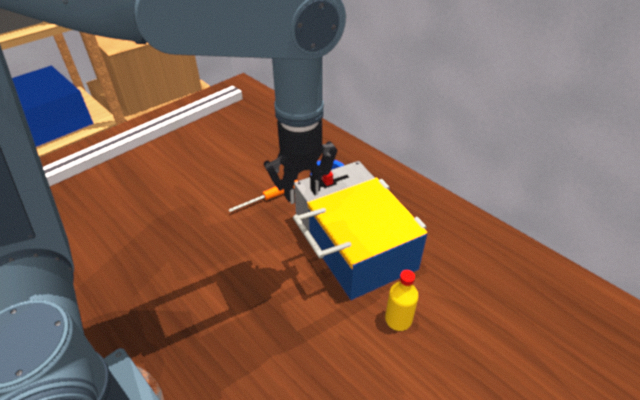

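Emit:
drive_tool --plan '[{"dx": -0.14,"dy": 0.01,"dz": 0.1,"wx": 0,"wy": 0,"wz": 0},{"dx": -0.13,"dy": 0,"dz": 0.2,"wx": 0,"wy": 0,"wz": 0},{"dx": 0,"dy": 0,"dz": 0.4,"wx": 0,"wy": 0,"wz": 0},{"dx": 0,"dy": 0,"dz": 0.4,"wx": 0,"wy": 0,"wz": 0},{"dx": 0,"dy": 0,"dz": 0.4,"wx": 0,"wy": 0,"wz": 0},{"dx": 0,"dy": 0,"dz": 0.4,"wx": 0,"wy": 0,"wz": 0},{"dx": 0,"dy": 0,"dz": 0.2,"wx": 0,"wy": 0,"wz": 0},{"dx": 0,"dy": 0,"dz": 0.15,"wx": 0,"wy": 0,"wz": 0},{"dx": 0,"dy": 0,"dz": 0,"wx": 0,"wy": 0,"wz": 0}]'

```text
time: 3.67
tcp_pos: [0.4833, -0.021, 0.1173]
tool_rot: [0.802, 0.597, -0.001, -0.001]
force: [0.2, -0.3, -0.1]
grip_width: 0.495
```

Emit:
drive_tool --plan '[{"dx": 0,"dy": 0,"dz": 0,"wx": 0,"wy": 0,"wz": 0},{"dx": 0,"dy": 0,"dz": 0,"wx": 0,"wy": 0,"wz": 0},{"dx": 0,"dy": 0,"dz": 0,"wx": 0,"wy": 0,"wz": 0},{"dx": 0,"dy": 0,"dz": 0,"wx": 0,"wy": 0,"wz": 0},{"dx": 0,"dy": 0,"dz": 0,"wx": 0,"wy": 0,"wz": 0},{"dx": 0,"dy": 0,"dz": 0,"wx": 0,"wy": 0,"wz": 0},{"dx": 0,"dy": 0,"dz": 0,"wx": 0,"wy": 0,"wz": 0},{"dx": 0,"dy": 0,"dz": 0,"wx": 0,"wy": 0,"wz": 0}]' --jaw 1.0

```text
time: 4.33
tcp_pos: [0.4854, -0.0216, 0.12]
tool_rot: [0.802, 0.597, 0.001, 0.001]
force: [-0.5, 0.9, 6.8]
grip_width: 0.114
```

```bash
python3 -c "
from h import *
show(BAR+[0,0,-.019])
cv2.imwrite('pics/w2.png',cv2.cvtColor(arm.camera('wrist'),cv2.COLOR_RGB2BGR))"
```

```text
t 4.33 tcp [ 0.4854 -0.0216  0.12  ] F [-0.48  0.93  6.83] grip 0.114 j [-0.27  0.25  1.84  0.    1.04  0.02]
tool y yaw -16.72 z [ 2.4e-03 -6.0e-04 -1.0e+00]
delta tool units [-0.016 -0.01   0.069]
```

View pics/w2.png

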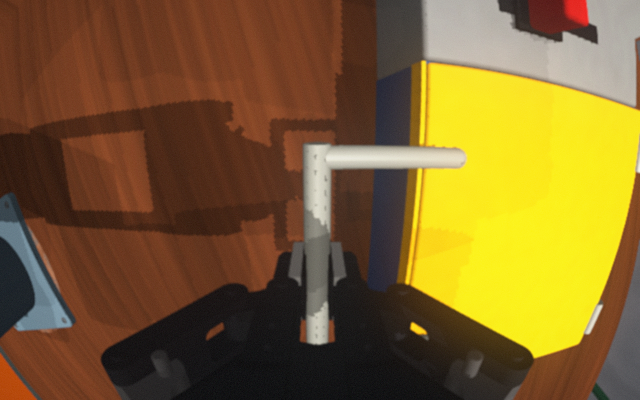

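Emit:
drive_tool --plan '[{"dx": 0,"dy": 0,"dz": -0.05,"wx": 0,"wy": 0,"wz": 0},{"dx": 0,"dy": 0,"dz": -0.05,"wx": 0,"wy": 0,"wz": 0},{"dx": 0,"dy": 0,"dz": -0.05,"wx": 0,"wy": 0,"wz": 0},{"dx": 0,"dy": 0,"dz": -0.05,"wx": 0,"wy": 0,"wz": 0},{"dx": 0,"dy": 0,"dz": 0,"wx": 0,"wy": 0,"wz": 0}]'

```text
time: 4.8
tcp_pos: [0.486, -0.0217, 0.1295]
tool_rot: [0.802, 0.597, 0.001, 0.001]
force: [6.4, -1.8, -3.5]
grip_width: 0.119
```

Emit:
drive_tool --plan '[{"dx": 0,"dy": 0,"dz": -0.05,"wx": 0,"wy": 0,"wz": 0},{"dx": 0,"dy": 0,"dz": -0.05,"wx": 0,"wy": 0,"wz": 0},{"dx": 0,"dy": 0,"dz": 0,"wx": 0,"wy": 0,"wz": 0}]'

```text
time: 5.05
tcp_pos: [0.4863, -0.0218, 0.1333]
tool_rot: [0.803, 0.597, 0.001, 0.001]
force: [11.4, -1.7, -15.4]
grip_width: 0.115
```

Emit:
drive_tool --plan '[{"dx": 0,"dy": 0,"dz": -0.05,"wx": 0,"wy": 0,"wz": 0},{"dx": 0,"dy": 0,"dz": -0.05,"wx": 0,"wy": 0,"wz": 0},{"dx": 0,"dy": 0,"dz": 0,"wx": 0,"wy": 0,"wz": 0}]'

```text
time: 5.3
tcp_pos: [0.4865, -0.022, 0.1365]
tool_rot: [0.803, 0.597, 0.001, 0.001]
force: [14.5, -2.7, -26.3]
grip_width: 0.111
```

```bash
python3 -c "
from h import *
cv2.imwrite('pics/s3.png',cv2.resize(cv2.cvtColor(arm.camera('side'),cv2.COLOR_RGB2BGR)[130:310,230:440],None,fx=3,fy=3))"
```

Emit:
drive_tool --plan '[{"dx": 0,"dy": 0,"dz": 0.05,"wx": 0,"wy": 0,"wz": 0},{"dx": 0,"dy": 0,"dz": 0.05,"wx": 0,"wy": 0,"wz": 0},{"dx": 0,"dy": 0,"dz": 0.05,"wx": 0,"wy": 0,"wz": 0},{"dx": 0,"dy": 0,"dz": 0.05,"wx": 0,"wy": 0,"wz": 0},{"dx": 0,"dy": 0,"dz": 0.05,"wx": 0,"wy": 0,"wz": 0},{"dx": 0,"dy": 0,"dz": 0.05,"wx": 0,"wy": 0,"wz": 0},{"dx": 0,"dy": 0,"dz": 0,"wx": 0,"wy": 0,"wz": 0}]'

```text
time: 5.93
tcp_pos: [0.4855, -0.0217, 0.1238]
tool_rot: [0.802, 0.597, 0.001, 0.001]
force: [5.1, -0.5, -2.0]
grip_width: 0.11
```

View pics/s3.png

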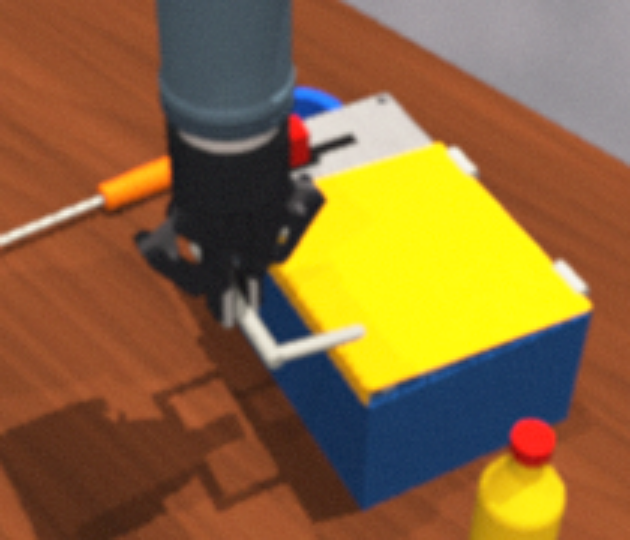

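Cover shows a small gap at its front edge and held against 26 N: it is caught. Lower the rest of the way until the force reverses.

Emit:
drive_tool --plan '[{"dx": 0,"dy": 0,"dz": 0.03,"wx": 0,"wy": 0,"wz": 0},{"dx": 0,"dy": 0,"dz": 0.03,"wx": 0,"wy": 0,"wz": 0},{"dx": 0,"dy": 0,"dz": 0.03,"wx": 0,"wy": 0,"wz": 0},{"dx": 0,"dy": 0,"dz": 0,"wx": 0,"wy": 0,"wz": 0}]'

```text
time: 6.27
tcp_pos: [0.4854, -0.0217, 0.121]
tool_rot: [0.802, 0.597, 0.001, 0.001]
force: [1.6, -0.5, 10.8]
grip_width: 0.114
```

Emit:
drive_tool --plan '[{"dx": 0,"dy": 0,"dz": 0,"wx": 0,"wy": 0,"wz": 0},{"dx": 0,"dy": 0,"dz": 0,"wx": 0,"wy": 0,"wz": 0},{"dx": 0,"dy": 0,"dz": 0,"wx": 0,"wy": 0,"wz": 0},{"dx": 0,"dy": 0,"dz": 0,"wx": 0,"wy": 0,"wz": 0},{"dx": 0,"dy": 0,"dz": 0,"wx": 0,"wy": 0,"wz": 0},{"dx": 0,"dy": 0,"dz": 0,"wx": 0,"wy": 0,"wz": 0}]' --jaw 0.0

```text
time: 6.77
tcp_pos: [0.4841, -0.0212, 0.119]
tool_rot: [0.802, 0.597, -0.0, -0.0]
force: [-0.2, -0.6, 0.2]
grip_width: 0.501
```

Emit:
drive_tool --plan '[{"dx": 0,"dy": 0,"dz": -0.1,"wx": 0,"wy": 0,"wz": 0},{"dx": 0,"dy": 0,"dz": -0.3,"wx": 0,"wy": 0,"wz": 0},{"dx": 0,"dy": 0,"dz": -0.4,"wx": 0,"wy": 0,"wz": 0},{"dx": 0,"dy": 0,"dz": -0.4,"wx": 0,"wy": 0,"wz": 0},{"dx": 0,"dy": 0,"dz": -0.4,"wx": 0,"wy": 0,"wz": 0},{"dx": 0,"dy": 0,"dz": -0.3,"wx": 0,"wy": 0,"wz": 0},{"dx": 0,"dy": 0,"dz": -0.1,"wx": 0,"wy": 0,"wz": 0},{"dx": 0,"dy": 0,"dz": 0,"wx": 0,"wy": 0,"wz": 0}]'

```text
time: 7.43
tcp_pos: [0.4854, -0.0216, 0.2208]
tool_rot: [0.802, 0.597, 0.001, 0.001]
force: [-0.1, 0.2, -0.6]
grip_width: 0.502
```

```bash
python3 -c "
from h import *
show([.640,.077,.131])"
```

```text
t 7.43 tcp [ 0.4854 -0.0216  0.2208] F [-0.11  0.2  -0.56] grip 0.502 j [-0.27  0.15  1.7  -0.    1.29  0.02]
tool y yaw -16.72 z [ 3.e-03 -9.e-04 -1.e+00]
delta tool units [2.778 2.389 1.803]
```

Emit:
drive_tool --plan '[{"dx": 0.1,"dy": 0.09,"dz": 0,"wx": 0,"wy": 0,"wz": 0},{"dx": 0.3,"dy": 0.26,"dz": 0,"wx": 0,"wy": 0,"wz": 0},{"dx": 0.4,"dy": 0.34,"dz": 0,"wx": 0,"wy": 0,"wz": 0},{"dx": 0.4,"dy": 0.34,"dz": 0,"wx": 0,"wy": 0,"wz": 0},{"dx": 0.4,"dy": 0.34,"dz": 0,"wx": 0,"wy": 0,"wz": 0},{"dx": 0.4,"dy": 0.34,"dz": 0,"wx": 0,"wy": 0,"wz": 0},{"dx": 0.4,"dy": 0.34,"dz": 0,"wx": 0,"wy": 0,"wz": 0},{"dx": 0.28,"dy": 0.24,"dz": 0,"wx": 0,"wy": 0,"wz": 0},{"dx": 0.1,"dy": 0.1,"dz": 0,"wx": 0,"wy": 0,"wz": 0},{"dx": 0,"dy": 0,"dz": 0,"wx": 0,"wy": 0,"wz": 0},{"dx": 0,"dy": 0,"dz": 0,"wx": 0,"wy": 0,"wz": 0}]'

```text
time: 8.35
tcp_pos: [0.6382, 0.0774, 0.2177]
tool_rot: [0.802, 0.597, -0.001, -0.001]
force: [1.0, -0.6, -1.1]
grip_width: 0.498
```

```bash
python3 -c "
from h import *
show([.640,.077,.131])
cv2.imwrite('pics/w4.png',cv2.cvtColor(arm.camera('wrist'),cv2.COLOR_RGB2BGR))"
```

```text
t 8.35 tcp [0.6382 0.0774 0.2177] F [ 1.01 -0.63 -1.1 ] grip 0.498 j [-0.05  0.44  1.31 -0.    1.4   0.24]
tool y yaw -16.7 z [-3.e-03 -2.e-04 -1.e+00]
delta tool units [0.005 0.042 1.734]
```

View pics/w4.png

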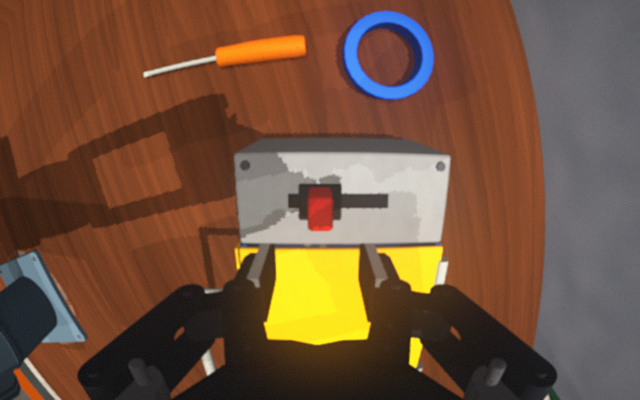

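Emit:
drive_tool --plan '[{"dx": 0,"dy": 0.04,"dz": 0.1,"wx": 0,"wy": 0,"wz": 0},{"dx": 0,"dy": 0,"dz": 0.3,"wx": 0,"wy": 0,"wz": 0},{"dx": 0,"dy": 0,"dz": 0.4,"wx": 0,"wy": 0,"wz": 0},{"dx": 0,"dy": 0,"dz": 0.4,"wx": 0,"wy": 0,"wz": 0},{"dx": 0,"dy": 0,"dz": 0.3,"wx": 0,"wy": 0,"wz": 0},{"dx": 0,"dy": 0,"dz": 0.15,"wx": 0,"wy": 0,"wz": 0},{"dx": 0,"dy": 0,"dz": 0.05,"wx": 0,"wy": 0,"wz": 0},{"dx": 0,"dy": 0,"dz": 0,"wx": 0,"wy": 0,"wz": 0},{"dx": 0,"dy": 0,"dz": 0,"wx": 0,"wy": 0,"wz": 0}]'

```text
time: 9.15
tcp_pos: [0.6414, 0.0765, 0.1353]
tool_rot: [0.803, 0.597, 0.001, 0.001]
force: [0.2, -0.3, -0.0]
grip_width: 0.502
```

Emit:
drive_tool --plan '[{"dx": 0,"dy": 0,"dz": 0,"wx": 0,"wy": 0,"wz": 0},{"dx": 0,"dy": 0,"dz": 0,"wx": 0,"wy": 0,"wz": 0},{"dx": 0,"dy": 0,"dz": 0,"wx": 0,"wy": 0,"wz": 0},{"dx": 0,"dy": 0,"dz": 0,"wx": 0,"wy": 0,"wz": 0},{"dx": 0,"dy": 0,"dz": 0,"wx": 0,"wy": 0,"wz": 0},{"dx": 0,"dy": 0,"dz": 0,"wx": 0,"wy": 0,"wz": 0},{"dx": 0,"dy": 0,"dz": 0,"wx": 0,"wy": 0,"wz": 0}]' --jaw 1.0

```text
time: 9.73
tcp_pos: [0.6415, 0.0768, 0.1357]
tool_rot: [0.802, 0.597, 0.001, 0.001]
force: [-0.4, 0.2, 6.1]
grip_width: 0.198
```

```bash
python3 -c "
from h import *
show([.640,.077,.131])
cv2.imwrite('pics/w5.png',cv2.cvtColor(arm.camera('wrist'),cv2.COLOR_RGB2BGR))"
```

```text
t 9.73 tcp [0.6415 0.0768 0.1357] F [-0.4   0.23  6.1 ] grip 0.198 j [-0.05  0.5   1.42 -0.    1.22  0.24]
tool y yaw -16.71 z [ 2.1e-03 -2.0e-04 -1.0e+00]
delta tool units [-0.005 -0.031  0.094]
```

View pics/w5.png

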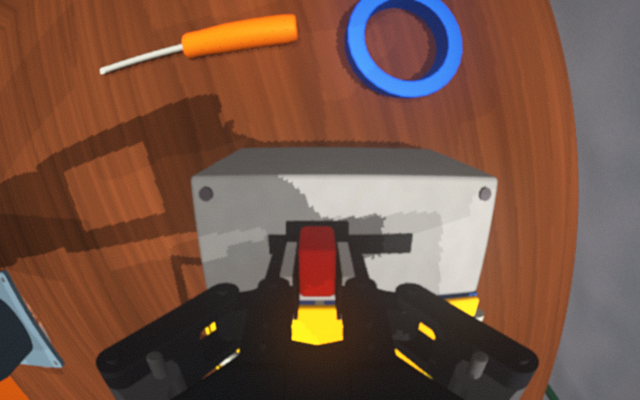

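Emit:
drive_tool --plan '[{"dx": 0,"dy": 0.05,"dz": 0,"wx": 0,"wy": 0,"wz": 0},{"dx": 0,"dy": 0.06,"dz": 0,"wx": 0,"wy": 0,"wz": 0},{"dx": 0,"dy": 0.06,"dz": 0,"wx": 0,"wy": 0,"wz": 0},{"dx": 0,"dy": 0.06,"dz": 0,"wx": 0,"wy": 0,"wz": 0},{"dx": 0,"dy": 0.06,"dz": 0,"wx": 0,"wy": 0,"wz": 0},{"dx": 0,"dy": 0.06,"dz": 0,"wx": 0,"wy": 0,"wz": 0},{"dx": 0,"dy": 0.06,"dz": 0,"wx": 0,"wy": 0,"wz": 0},{"dx": 0,"dy": 0.06,"dz": 0,"wx": 0,"wy": 0,"wz": 0},{"dx": 0,"dy": 0.06,"dz": 0,"wx": 0,"wy": 0,"wz": 0},{"dx": 0,"dy": 0.06,"dz": 0,"wx": 0,"wy": 0,"wz": 0},{"dx": 0,"dy": 0,"dz": 0,"wx": 0,"wy": 0,"wz": 0},{"dx": 0,"dy": 0,"dz": 0,"wx": 0,"wy": 0,"wz": 0}]'

```text
time: 10.78
tcp_pos: [0.669, 0.0685, 0.1357]
tool_rot: [0.802, 0.597, 0.0, 0.0]
force: [-3.9, 0.1, 7.2]
grip_width: 0.197
```

Emit:
drive_tool --plan '[{"dx": 0,"dy": 0.05,"dz": 0,"wx": 0,"wy": 0,"wz": 0},{"dx": 0,"dy": 0.05,"dz": 0,"wx": 0,"wy": 0,"wz": 0},{"dx": 0,"dy": 0.03,"dz": 0,"wx": 0,"wy": 0,"wz": 0},{"dx": 0,"dy": 0,"dz": 0,"wx": 0,"wy": 0,"wz": 0},{"dx": 0,"dy": 0,"dz": 0,"wx": 0,"wy": 0,"wz": 0}]'

```text
time: 11.2
tcp_pos: [0.6693, 0.0685, 0.1356]
tool_rot: [0.802, 0.597, -0.004, -0.004]
force: [-21.4, 4.0, 17.8]
grip_width: 0.194
```

```bash
python3 -c "
from h import *
s,T=show()
print('travel',Rz.inv().apply(s['tcp_pos']-np.array([.6415,.0768,.1357])))
cv2.imwrite('pics/w6.png',cv2.cvtColor(arm.camera('wrist'),cv2.COLOR_RGB2BGR))"
```

```text
t 11.2 tcp [0.6693 0.0685 0.1356] F [-21.38   4.05  17.8 ] grip 0.194 j [-0.06  0.55  1.33  0.    1.27  0.23]
tool y yaw -16.65 z [-0.0119  0.0022 -0.9999]
travel [ 2.90513171e-02  1.88342279e-04 -8.09478572e-05]
```

View pics/w6.png

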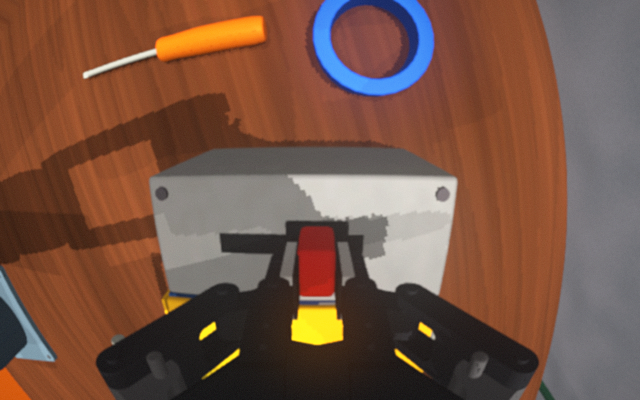

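Emit:
drive_tool --plan '[{"dx": 0,"dy": -0.05,"dz": 0,"wx": 0,"wy": 0,"wz": 0},{"dx": 0,"dy": -0.03,"dz": 0,"wx": 0,"wy": 0,"wz": 0},{"dx": 0,"dy": 0,"dz": 0,"wx": 0,"wy": 0,"wz": 0}]'

```text
time: 11.5
tcp_pos: [0.6691, 0.0685, 0.1357]
tool_rot: [0.802, 0.597, -0.001, -0.001]
force: [-9.9, 1.2, 10.5]
grip_width: 0.199
```

Emit:
drive_tool --plan '[{"dx": 0,"dy": 0,"dz": 0,"wx": 0,"wy": 0,"wz": 0},{"dx": 0,"dy": 0,"dz": 0,"wx": 0,"wy": 0,"wz": 0},{"dx": 0,"dy": 0,"dz": 0,"wx": 0,"wy": 0,"wz": 0},{"dx": 0,"dy": 0,"dz": 0,"wx": 0,"wy": 0,"wz": 0},{"dx": 0,"dy": 0,"dz": 0,"wx": 0,"wy": 0,"wz": 0},{"dx": 0,"dy": 0,"dz": 0,"wx": 0,"wy": 0,"wz": 0}]' --jaw 0.0

```text
time: 12.0
tcp_pos: [0.6717, 0.0675, 0.1341]
tool_rot: [0.802, 0.597, -0.0, -0.0]
force: [-0.2, 1.0, 0.3]
grip_width: 0.497
```

Emit:
drive_tool --plan '[{"dx": 0,"dy": 0,"dz": -0.1,"wx": 0,"wy": 0,"wz": 0},{"dx": 0,"dy": 0,"dz": -0.3,"wx": 0,"wy": 0,"wz": 0},{"dx": 0,"dy": 0,"dz": -0.4,"wx": 0,"wy": 0,"wz": 0},{"dx": 0,"dy": 0,"dz": -0.4,"wx": 0,"wy": 0,"wz": 0},{"dx": 0,"dy": 0,"dz": -0.3,"wx": 0,"wy": 0,"wz": 0},{"dx": 0,"dy": 0,"dz": -0.1,"wx": 0,"wy": 0,"wz": 0},{"dx": 0,"dy": 0,"dz": 0,"wx": 0,"wy": 0,"wz": 0}]'

```text
time: 12.58
tcp_pos: [0.6725, 0.0675, 0.2164]
tool_rot: [0.802, 0.597, 0.001, 0.001]
force: [0.4, -0.0, -0.2]
grip_width: 0.503
```

```bash
python3 -c "
from h import *
show([.4847,-.0222,.118])
cv2.imwrite('pics/w7.png',cv2.cvtColor(arm.camera('wrist'),cv2.COLOR_RGB2BGR))"
```

```text
t 12.58 tcp [0.6725 0.0675 0.2164] F [ 0.38 -0.02 -0.23] grip 0.503 j [-0.06  0.49  1.22 -0.    1.42  0.23]
tool y yaw -16.72 z [ 3.8e-03 -3.0e-04 -1.0e+00]
delta tool units [-2.802 -3.089  1.955]
```

View pics/w7.png

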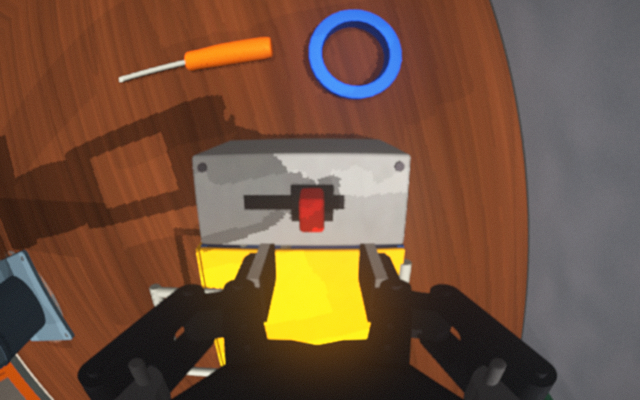

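Emit:
drive_tool --plan '[{"dx": -0.1,"dy": -0.1,"dz": 0,"wx": 0,"wy": 0,"wz": 0},{"dx": -0.3,"dy": -0.33,"dz": 0,"wx": 0,"wy": 0,"wz": 0},{"dx": -0.4,"dy": -0.44,"dz": 0,"wx": 0,"wy": 0,"wz": 0},{"dx": -0.4,"dy": -0.44,"dz": 0,"wx": 0,"wy": 0,"wz": 0},{"dx": -0.4,"dy": -0.44,"dz": 0,"wx": 0,"wy": 0,"wz": 0},{"dx": -0.4,"dy": -0.44,"dz": 0,"wx": 0,"wy": 0,"wz": 0},{"dx": -0.4,"dy": -0.44,"dz": 0,"wx": 0,"wy": 0,"wz": 0},{"dx": -0.3,"dy": -0.33,"dz": 0,"wx": 0,"wy": 0,"wz": 0},{"dx": -0.1,"dy": -0.13,"dz": 0,"wx": 0,"wy": 0,"wz": 0},{"dx": 0,"dy": 0,"dz": 0,"wx": 0,"wy": 0,"wz": 0},{"dx": 0,"dy": 0,"dz": 0,"wx": 0,"wy": 0,"wz": 0}]'

```text
time: 13.55
tcp_pos: [0.4834, -0.022, 0.214]
tool_rot: [0.803, 0.596, 0.0, -0.0]
force: [-0.5, 0.1, -0.8]
grip_width: 0.497
```

```bash
python3 -c "
from h import *
show([.4847,-.0222,.118])
cv2.imwrite('pics/w8.png',cv2.cvtColor(arm.camera('wrist'),cv2.COLOR_RGB2BGR))"
```

```text
t 13.55 tcp [ 0.4834 -0.022   0.214 ] F [-0.49  0.12 -0.76] grip 0.497 j [-0.28  0.15  1.71  0.    1.28  0.02]
tool y yaw -16.77 z [ 1.e-04  4.e-04 -1.e+00]
delta tool units [0.003 0.026 1.92 ]
```

View pics/w8.png

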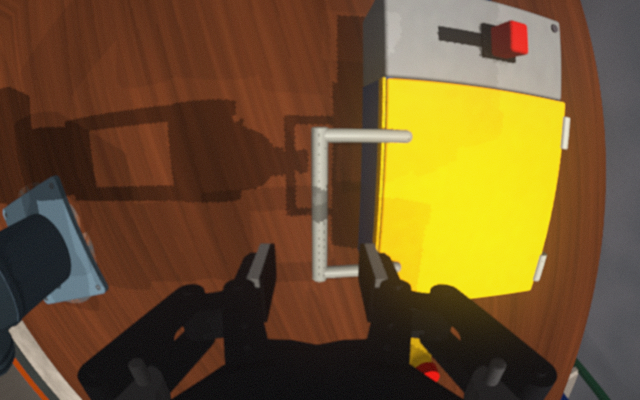

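Emit:
drive_tool --plan '[{"dx": 0,"dy": 0.03,"dz": 0.1,"wx": 0,"wy": 0,"wz": 0},{"dx": 0,"dy": 0,"dz": 0.3,"wx": 0,"wy": 0,"wz": 0},{"dx": 0,"dy": 0,"dz": 0.4,"wx": 0,"wy": 0,"wz": 0},{"dx": 0,"dy": 0,"dz": 0.4,"wx": 0,"wy": 0,"wz": 0},{"dx": 0,"dy": 0,"dz": 0.4,"wx": 0,"wy": 0,"wz": 0},{"dx": 0,"dy": 0,"dz": 0.2,"wx": 0,"wy": 0,"wz": 0},{"dx": 0,"dy": 0,"dz": 0.12,"wx": 0,"wy": 0,"wz": 0},{"dx": 0,"dy": 0,"dz": 0,"wx": 0,"wy": 0,"wz": 0},{"dx": 0,"dy": 0,"dz": 0,"wx": 0,"wy": 0,"wz": 0}]'

```text
time: 14.35
tcp_pos: [0.4854, -0.0224, 0.1185]
tool_rot: [0.802, 0.597, 0.0, 0.0]
force: [0.3, -1.1, 0.3]
grip_width: 0.5
```

Emit:
drive_tool --plan '[{"dx": 0,"dy": 0,"dz": 0,"wx": 0,"wy": 0,"wz": 0},{"dx": 0,"dy": 0,"dz": 0,"wx": 0,"wy": 0,"wz": 0},{"dx": 0,"dy": 0,"dz": 0,"wx": 0,"wy": 0,"wz": 0},{"dx": 0,"dy": 0,"dz": 0,"wx": 0,"wy": 0,"wz": 0},{"dx": 0,"dy": 0,"dz": 0,"wx": 0,"wy": 0,"wz": 0},{"dx": 0,"dy": 0,"dz": 0,"wx": 0,"wy": 0,"wz": 0},{"dx": 0,"dy": 0,"dz": 0,"wx": 0,"wy": 0,"wz": 0},{"dx": 0,"dy": 0,"dz": 0,"wx": 0,"wy": 0,"wz": 0}]' --jaw 1.0

```text
time: 15.02
tcp_pos: [0.4852, -0.0225, 0.1194]
tool_rot: [0.802, 0.597, 0.001, 0.001]
force: [-1.5, -0.2, 6.1]
grip_width: 0.113
```

Emit:
drive_tool --plan '[{"dx": 0,"dy": 0,"dz": -0.05,"wx": 0,"wy": 0,"wz": 0},{"dx": 0,"dy": 0,"dz": -0.05,"wx": 0,"wy": 0,"wz": 0},{"dx": 0,"dy": 0,"dz": -0.05,"wx": 0,"wy": 0,"wz": 0},{"dx": 0,"dy": 0,"dz": -0.05,"wx": 0,"wy": 0,"wz": 0},{"dx": 0,"dy": 0.005,"dz": -0.05,"wx": 0,"wy": 0,"wz": 0},{"dx": 0,"dy": 0.005,"dz": -0.05,"wx": 0,"wy": 0,"wz": 0},{"dx": 0,"dy": 0.005,"dz": -0.05,"wx": 0,"wy": 0,"wz": 0},{"dx": 0,"dy": 0,"dz": 0,"wx": 0,"wy": 0,"wz": 0}]'

```text
time: 15.68
tcp_pos: [0.4864, -0.0229, 0.1363]
tool_rot: [0.802, 0.597, 0.001, 0.001]
force: [5.3, -0.9, -4.3]
grip_width: 0.11
```

```bash
python3 -c "
from h import *
s,T=show()
r=.2303;th0=np.arctan2(12,230)
dz=s['tcp_pos'][2]-(.1194)
a0=np.arcsin((.012+dz)/r); print('lid deg',np.degrees(a0-th0))
a=np.linspace(a0,th0+np.radians(45),33)
x=-r*np.cos(a);z=r*np.sin(a)
for i in range(32): print(i,((x[i+1]-x[i])/.05).round(3),(-(z[i+1]-z[i])/.05).round(3))
print((x[-1]-x[0]),(z[-1]-z[0]))
"
```

```text
t 15.68 tcp [ 0.4864 -0.0229  0.1363] F [ 5.31 -0.86 -4.27] grip 0.11 j [-0.28  0.23  1.82  0.    1.09  0.02]
tool y yaw -16.73 z [ 1.9e-03 -4.0e-04 -1.0e+00]
lid deg 4.233996663613484
0 0.014 -0.101
1 0.016 -0.101
2 0.018 -0.101
3 0.021 -0.1
4 0.023 -0.1
5 0.025 -0.099
6 0.027 -0.099
7 0.03 -0.098
8 0.032 -0.097
9 0.034 -0.097
10 0.036 -0.096
11 0.038 -0.095
12 0.04 -0.094
13 0.042 -0.093
14 0.044 -0.092
15 0.046 -0.091
16 0.048 -0.09
17 0.05 -0.089
18 0.052 -0.088
19 0.054 -0.087
20 0.056 -0.086
21 0.058 -0.084
22 0.06 -0.083
23 0.062 -0.082
24 0.064 -0.08
25 0.065 -0.079
26 0.067 -0.077
27 0.069 -0.076
28 0.071 -0.074
29 0.072 -0.073
30 0.074 -0.071
31 0.075 -0.069
0.07433291551608417 0.14216378328897467
```

Emit:
drive_tool --plan '[{"dx": 0,"dy": 0.015,"dz": -0.1,"wx": 0,"wy": 0,"wz": 0},{"dx": 0,"dy": 0.016,"dz": -0.1,"wx": 0,"wy": 0,"wz": 0},{"dx": 0,"dy": 0.018,"dz": -0.1,"wx": 0,"wy": 0,"wz": 0},{"dx": 0,"dy": 0.02,"dz": -0.1,"wx": 0,"wy": 0,"wz": 0},{"dx": 0,"dy": 0.023,"dz": -0.1,"wx": 0,"wy": 0,"wz": 0},{"dx": 0,"dy": 0.025,"dz": -0.1,"wx": 0,"wy": 0,"wz": 0},{"dx": 0,"dy": 0.027,"dz": -0.1,"wx": 0,"wy": 0,"wz": 0},{"dx": 0,"dy": 0.03,"dz": -0.1,"wx": 0,"wy": 0,"wz": 0}]'

```text
time: 16.35
tcp_pos: [0.4943, -0.0253, 0.1759]
tool_rot: [0.802, 0.597, 0.0, 0.0]
force: [5.8, -0.8, -4.7]
grip_width: 0.111
```

```bash
python3 -c "
from h import *
s,T=show()
r=.2303;th0=np.arctan2(12,230)
H=O+Rz.apply([.09,-.04,.123]); g=s['tcp_pos']-T.apply([0,0,.0161])
q=Rz.inv().apply(g-H);print('rel hinge',q,'radius',np.hypot(q[0],q[2]),'deg',np.degrees(np.arctan2(q[2],-q[0])-th0))
cv2.imwrite('pics/s9.png',cv2.resize(cv2.cvtColor(arm.camera('side'),cv2.COLOR_RGB2BGR)[130:310,230:440],None,fx=3,fy=3))
"
```

```text
t 16.35 tcp [ 0.4943 -0.0253  0.1759] F [ 5.8  -0.8  -4.74] grip 0.111 j [-0.28  0.21  1.75  0.    1.19  0.01]
tool y yaw -16.73 z [ 9.e-04 -1.e-04 -1.e+00]
rel hinge [-2.19895282e-01 -1.41586725e-04  6.90294033e-02] radius 0.23047558125850504 deg 14.441449911904018
```

View pics/s9.png

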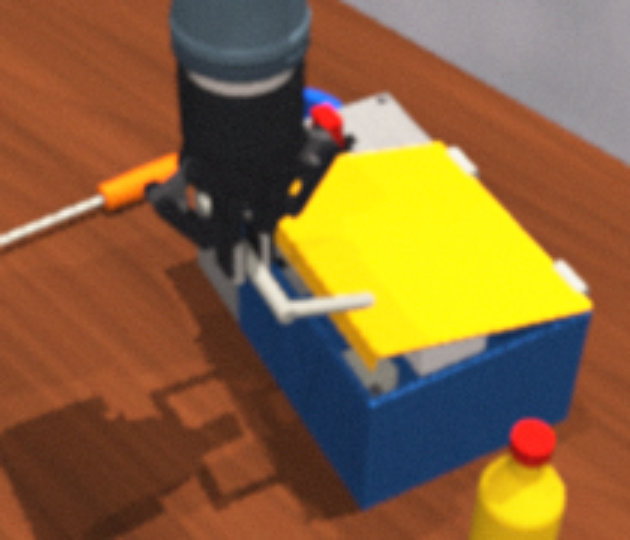

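Emit:
drive_tool --plan '[{"dx": 0,"dy": 0.032,"dz": -0.097,"wx": 0,"wy": 0,"wz": 0},{"dx": 0,"dy": 0.034,"dz": -0.097,"wx": 0,"wy": 0,"wz": 0},{"dx": 0,"dy": 0.036,"dz": -0.096,"wx": 0,"wy": 0,"wz": 0},{"dx": 0,"dy": 0.038,"dz": -0.095,"wx": 0,"wy": 0,"wz": 0},{"dx": 0,"dy": 0.04,"dz": -0.094,"wx": 0,"wy": 0,"wz": 0},{"dx": 0,"dy": 0.042,"dz": -0.093,"wx": 0,"wy": 0,"wz": 0},{"dx": 0,"dy": 0.044,"dz": -0.092,"wx": 0,"wy": 0,"wz": 0},{"dx": 0,"dy": 0.046,"dz": -0.091,"wx": 0,"wy": 0,"wz": 0},{"dx": 0,"dy": 0.048,"dz": -0.09,"wx": 0,"wy": 0,"wz": 0},{"dx": 0,"dy": 0.05,"dz": -0.089,"wx": 0,"wy": 0,"wz": 0},{"dx": 0,"dy": 0.052,"dz": -0.088,"wx": 0,"wy": 0,"wz": 0},{"dx": 0,"dy": 0.054,"dz": -0.087,"wx": 0,"wy": 0,"wz": 0}]'

```text
time: 17.4
tcp_pos: [0.5178, -0.0324, 0.2315]
tool_rot: [0.802, 0.597, -0.001, -0.001]
force: [-0.2, 1.3, -2.6]
grip_width: 0.111
```

```bash
cat > lid.py <<'E'
from h import *
s,T=show()
r=.2303;th0=np.arctan2(12,230)
H=O+Rz.apply([.09,-.04,.123]); g=s['tcp_pos']-T.apply([0,0,.0161])
q=Rz.inv().apply(g-H);a=np.arctan2(q[2],-q[0]);print('rel hinge',q,'radius',np.hypot(q[0],q[2]),'deg',np.degrees(a-th0))
E
python3 lid.py
```

```text
t 17.4 tcp [ 0.5178 -0.0324  0.2315] F [-0.18  1.26 -2.64] grip 0.111 j [-0.28  0.2   1.61 -0.    1.33  0.01]
tool y yaw -16.71 z [-2.1e-03  6.0e-04 -1.0e+00]
rel hinge [-1.95331967e-01 -2.45535274e-05  1.24602690e-01] radius 0.2316903276562574 deg 29.54725560608157
```

Emit:
drive_tool --plan '[{"dx": 0,"dy": 0.058,"dz": -0.084,"wx": 0,"wy": 0,"wz": 0},{"dx": 0,"dy": 0.06,"dz": -0.084,"wx": 0,"wy": 0,"wz": 0},{"dx": 0,"dy": 0.062,"dz": -0.083,"wx": 0,"wy": 0,"wz": 0},{"dx": 0,"dy": 0.064,"dz": -0.082,"wx": 0,"wy": 0,"wz": 0},{"dx": 0,"dy": 0.066,"dz": -0.08,"wx": 0,"wy": 0,"wz": 0},{"dx": 0,"dy": 0.068,"dz": -0.079,"wx": 0,"wy": 0,"wz": 0},{"dx": 0,"dy": 0.07,"dz": -0.077,"wx": 0,"wy": 0,"wz": 0},{"dx": 0,"dy": 0.07,"dz": -0.076,"wx": 0,"wy": 0,"wz": 0},{"dx": 0,"dy": 0.072,"dz": -0.074,"wx": 0,"wy": 0,"wz": 0},{"dx": 0,"dy": 0.073,"dz": -0.073,"wx": 0,"wy": 0,"wz": 0},{"dx": 0,"dy": 0,"dz": 0,"wx": 0,"wy": 0,"wz": 0}]'

```text
time: 18.32
tcp_pos: [0.5482, -0.0414, 0.2726]
tool_rot: [0.802, 0.597, -0.001, -0.002]
force: [-12.2, 4.0, 6.7]
grip_width: 0.109
```

```bash
python3 lid.py; python3 -c "
from h import *
for n in ('side','scene'): cv2.imwrite(f'pics/{n}10.png',cv2.cvtColor(arm.camera(n),cv2.COLOR_RGB2BGR))"
```

```text
t 18.32 tcp [ 0.5482 -0.0414  0.2726] F [-12.2    4.02   6.68] grip 0.109 j [-0.28  0.24  1.46 -0.    1.45  0.01]
tool y yaw -16.7 z [-0.0042  0.001  -1.    ]
rel hinge [-0.16360604  0.00020121  0.16573327] radius 0.23288291419103518 deg 42.383435765341154
```

View pics/side10.png

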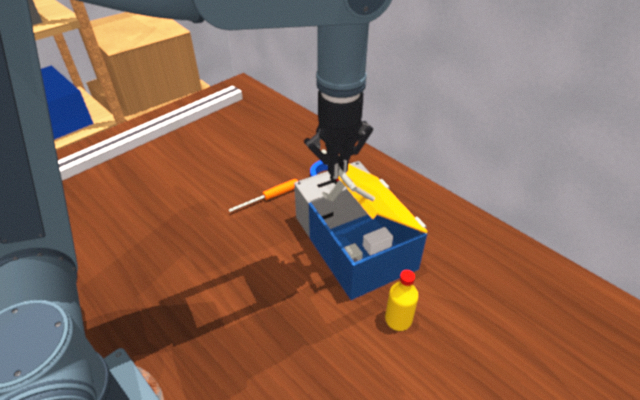

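View pics/scene10.png

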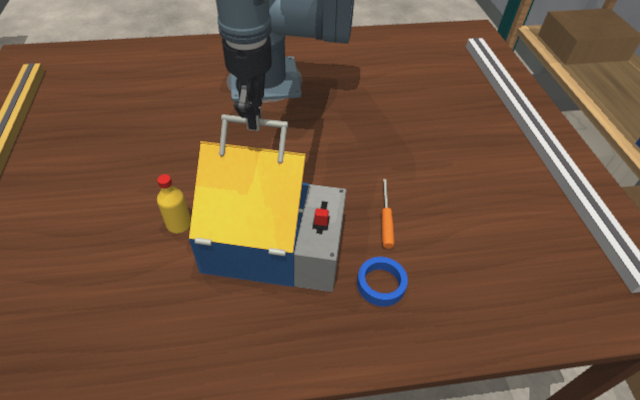

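```bash
python3 -c "
from h import *
im=cv2.imread('pics/scene10.png'); cv2.imwrite('pics/z10.png',cv2.resize(im[100:300,185:355],None,fx=4,fy=3,interpolation=cv2.INTER_CUBIC))
print('knob start/end proj',[proj('scene',O+Rz.apply([x,.1,.138])).round(1) for x in(-.02,.01)])
for g in (40,42,45,48,50):
  a=np.radians(g)+np.arctan2(12,230)
  print(g,[proj('scene',O+Rz.apply([.09-.2303*np.cos(a),y,.123+.2303*np.sin(a)])).round(1) for y in(-.095,.015)], [proj('scene',O+Rz.apply([.09-.18*np.cos(np.radians(g)),y,.126+.18*np.sin(np.radians(g))])).round(1) for y in(-.14,.06)])
hsv=cv2.cvtColor(im,cv2.COLOR_BGR2HSV)
m=cv2.inRange(hsv,(0,170,80),(6,255,255))|cv2.inRange(hsv,(174,170,80),(180,255,255))
print([cv2.boundingRect(c) for c in cv2.findContours(m,0,2)[0]])
"
```

```text
knob start/end proj [array([322.6, 205.4]), array([320.4, 217.2])]
40 [array([225.7, 117.8]), array([284.2, 124.8])] [array([200.3, 141.4]), array([305.5, 154.6])]
42 [array([224.4, 117.2]), array([283.5, 124.3])] [array([199.2, 140.9]), array([305.2, 154.3])]
45 [array([222.5, 116.6]), array([282.4, 123.8])] [array([197.5, 140.5]), array([304.6, 154. ])]
48 [array([220.4, 116.3]), array([281.3, 123.6])] [array([195.6, 140.3]), array([304. , 153.9])]
50 [array([219. , 116.3]), array([280.4, 123.7])] [array([194.4, 140.3]), array([303.6, 154. ])]
[(314, 209, 14, 17), (157, 174, 15, 14)]
```

View pics/z10.png

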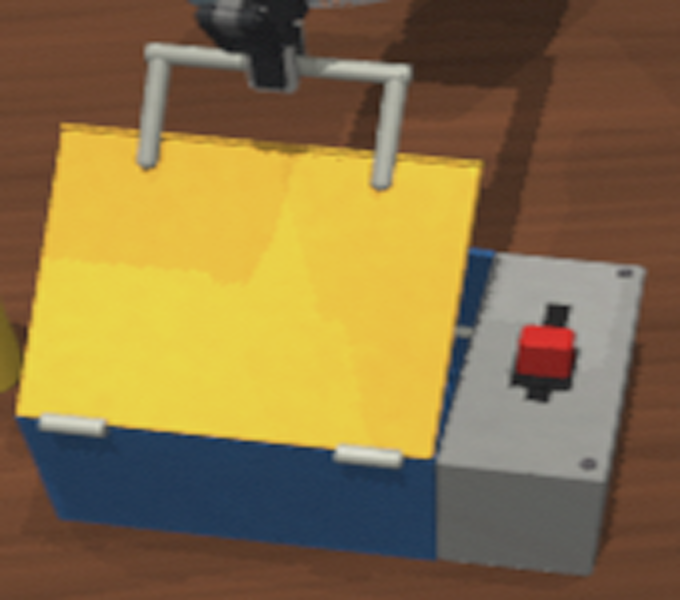

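Emit:
drive_tool --plan '[{"dx": 0,"dy": 0.03,"dz": -0.05,"wx": 0,"wy": 0,"wz": 0},{"dx": 0,"dy": 0.03,"dz": -0.05,"wx": 0,"wy": 0,"wz": 0},{"dx": 0,"dy": 0.03,"dz": -0.05,"wx": 0,"wy": 0,"wz": 0},{"dx": 0,"dy": 0.03,"dz": -0.05,"wx": 0,"wy": 0,"wz": 0},{"dx": 0,"dy": 0,"dz": 0,"wx": 0,"wy": 0,"wz": 0},{"dx": 0,"dy": 0,"dz": 0,"wx": 0,"wy": 0,"wz": 0}]'

```text
time: 18.92
tcp_pos: [0.5559, -0.0438, 0.281]
tool_rot: [0.802, 0.597, -0.0, -0.0]
force: [-3.4, 2.4, 0.3]
grip_width: 0.111
```

```bash
python3 lid.py; python3 -c "
from h import *
im=cv2.cvtColor(arm.camera('scene'),cv2.COLOR_RGB2BGR)
cv2.imwrite('pics/z11.png',cv2.resize(im[100:300,185:355],None,fx=4,fy=3,interpolation=cv2.INTER_CUBIC))
im=cv2.cvtColor(arm.camera('side'),cv2.COLOR_RGB2BGR)
cv2.imwrite('pics/s11.png',cv2.resize(im[130:310,290:440],None,fx=3,fy=3,interpolation=cv2.INTER_CUBIC))
"
```

```text
t 18.92 tcp [ 0.5559 -0.0438  0.281 ] F [-3.36  2.44  0.29] grip 0.111 j [-0.28  0.24  1.43  0.    1.47  0.01]
tool y yaw -16.72 z [-4.e-04  2.e-04 -1.e+00]
rel hinge [-0.1555672   0.00018373  0.17410142] radius 0.23347903239645215 deg 45.23118762206666
```

View pics/z11.png

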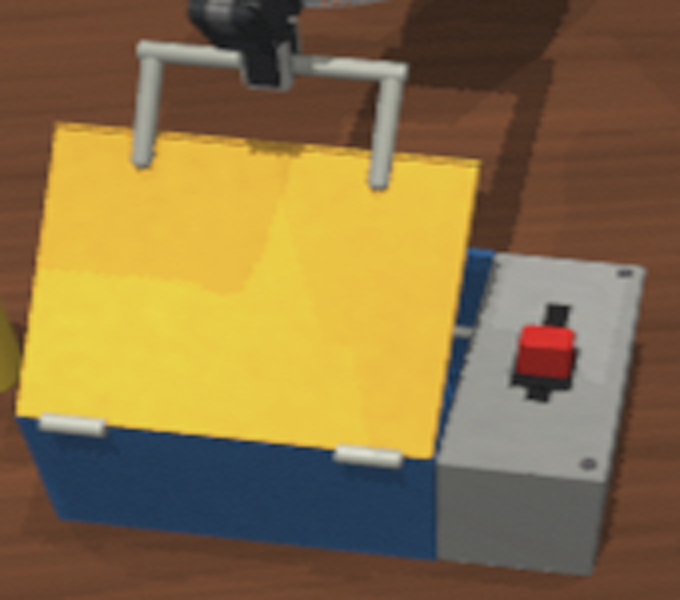

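View pics/s11.png

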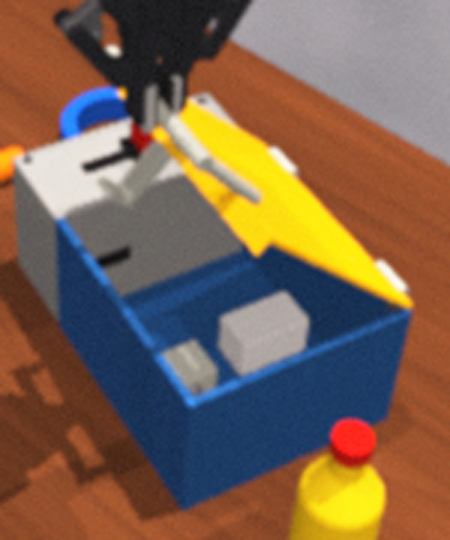

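Emit:
drive_tool --plan '[{"dx": 0,"dy": 0,"dz": 0,"wx": 0,"wy": 0,"wz": 0},{"dx": 0,"dy": 0,"dz": 0,"wx": 0,"wy": 0,"wz": 0},{"dx": 0,"dy": 0,"dz": 0,"wx": 0,"wy": 0,"wz": 0},{"dx": 0,"dy": 0,"dz": 0,"wx": 0,"wy": 0,"wz": 0},{"dx": 0,"dy": 0,"dz": 0,"wx": 0,"wy": 0,"wz": 0},{"dx": 0,"dy": 0,"dz": 0,"wx": 0,"wy": 0,"wz": 0}]'

```text
time: 19.52
tcp_pos: [0.5558, -0.0437, 0.2808]
tool_rot: [0.802, 0.597, -0.0, -0.0]
force: [-4.2, 3.5, 0.2]
grip_width: 0.112
```

```bash
python3 lid.py && python3 -c "
from rig import arm
print(arm.job_done())"
```

```text
t 19.52 tcp [ 0.5558 -0.0437  0.2808] F [-4.21  3.55  0.17] grip 0.112 j [-0.28  0.24  1.43  0.    1.46  0.01]
tool y yaw -16.72 z [-5.e-04  3.e-04 -1.e+00]
rel hinge [-0.15574103  0.00021963  0.17389607] radius 0.23344187749615178 deg 45.1657921519084
the job is handed in; nothing more can be done
None
```

The yellow cover is open at about 45° with the gripper still holding its bar, and the job was handed in at about 19.5 s.

- **Tug:** I pulled the bar up before touching the release. The cover rose through its play, then stopped, with the pull reaching 26 N at the wrist, so it was caught. I lowered it gently until it was shut and let go.
- **Release:** I pinched the knob and slid it about 29 mm, until it pushed back with 21 N at the end of its slot. A later picture has the knob at pixel (321, 217), where the far end should appear.
- **Lift:** I took the bar again, and the cover came up with only about 4 N. I raised it along its arc without letting it drop.

**Last checks:**
- The arm's position gives a cover angle of 45.2°, and the bar's place in the scene picture agrees with 45°. It held steady for 0.6 s.
- The gripper opening is 0.11, so the bar is between the pads, with about 5 N at the wrist.
- The bottle, tape and screwdriver looked unmoved in the last full pictures, taken at about 42°.

**Small disagreements:**
- The bar's distance from the hinge came out as 233 mm instead of 230 mm, probably because the bar shifted a little in the pads.
- A sideways load of about 14 N built up near 42°; I relieved it before finishing.

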